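# Power the readout, then hold the lens lift at the top of its cam

### The arm

A 6-joint arm with a two-finger parallel gripper is mounted at the origin on the work surface. World frame = base frame: x ahead of the robot, y to its left, z up, the work surface at z = 0. Lengths are in m, angles in rad, forces in N, time in s.
With the tool pointing down it reaches from about 0.4 to 0.825 m from the base axis. Payload 7 kg.
Tool frame: the origin (TCP) lies between the finger pads; the fingertips stand 22 mm ahead of it and the grasp point (between the pads) lies 3 mm ahead of it; z points along the fingers, y is the direction in which the jaws open and shut (so a half turn about z gives the same grasp; the last joint's range is limited). The gripper opens to 88 mm and grips with 3 to 60 N. Pads are 19 mm wide; open, the fingers measure 130 mm over their backs; the gripper's body (78 mm by 193 mm) begins 47 mm behind the grasp point.
Start: joints at [-0.83, 0.359, 0.012, 0, -1.224, -0.288], TCP at [0.295, -0.607, 0.249] pointing down, gripper open.
Joint ranges: [-3.07, 3.07], [-1.43, 2.12], [-1.02, 1.25], [-3.03, 1.67], [-3.05, -0], [-3.03, 3.03]. Speed limits (rad/s): [2.39, 2.39, 3.01, 3.14, 3.14, 3.14].

### API

Orientations are given as [roll, pitch, yaw] about the fixed x, y, z axes, in that order (R = Rz(yaw) Ry(pitch) Rx(roll)).
In Python, from station import * gives the robot as it stands. The module is installed in compiled form; this text tells all that it offers.
- The arm moves only by the tool move_arm, never from a script. Its argument "rows" is a list of rows, each an object with "delta_rot": the turn, a rotation vector about the world's x, y, z in degrees, a list of three; "delta_pos": the shift along the world's x, y, z in cm, a list of three; "hand": the finger opening in cm, from 0 to 8.76. A call has exactly 10 rows; each row shifts and turns the commanded pose from where the row before left it; what a row does not reach is not made up. A row lasts 1/10 s, in which the tool goes at most 50 mm and 8.59 degrees, less where a joint would pass 70% of its speed; a pose out of reach is approached as far as the arm can. A call is refused whole if a number of a shift passes 5 or a number of a turn 8.59, either way. A call with a gripper value outside its range is refused whole. The fingers move at their own pace and stop on an object; "force" is the grip in N (left out, the last holds). Time passes only in rows, so rows that do not move let the fingers close, or fill a call up. It gives the time, the measured TCP pose, the force and the opening at its end, in the units of the state.
- get_state(): the state, without advancing time (a new reading comes with each control period).
- grab_frame(name): name is "scene" or "side" or "wrist"; returns the picture (420x560x3 uint8, blue, green, red); there is no depth.
- camera_info(name): a dict with "camera_matrix" (3x3 intrinsics, pixels), "world_from_camera" (4x4, takes a point from camera to world coordinates); the wrist camera has in their place "T_tool_cam" (4x4, takes a point from camera to tool coordinates, whose origin is the TCP and whose axes are the flange's). Camera axes: x right, y down, z forward; pixel columns grow to the right and rows downward; lengths in m; the calibration is good to about 2 mm. A picture is of the moment at which its call begins: read the wrist's pose just before it. camera_info takes no time and is no camera call.
- job_done(): hands the job in, once; it reports no verdict.
The state is a dict: "t": time; "q": joint angles; "qd": joint speeds; "joint_efforts": joint torques, N m; "eef_pos": TCP position; "ee_rot": TCP orientation; "force": force on the tool from outside, world axes, zero at the start; "moment": the same for the moment, N m; "width": finger opening in m.
Only numpy, scipy, OpenCV 4.12 (cv2) and the standard library are available. Lean on these libraries where they do the work, as an engineer would, in place of code of your own. Each camera call takes 0.05 s, during which the arm holds its last target.

### The job

Switch on the readout's supply at the rotary isolator: turn the red handle clockwise from the white OFF dot to the green ON dot until it clicks home. Then swing the lens lift's blue cam lever up to its highest lift, where the lever stands upright (not past it), and finish the program while the fingers still hold it there by its black grip, because it springs back when let go. Do not touch the lens or the plate that carries it, and leave the mirror, the jar and the screwdriver where they are.

Things in the scene. Friction and masses are not known exactly. Their poses are not given: they have to be found in the camera images.
- lift_base: Lens lift, bolted down: black base plate 150 (x) x 120 (y) x 12 mm high. Origin: centre of its underside; z up, x and y along its edges. Two aluminium side plates (to 88 mm high) carry two shafts along y at 70 mm height, 33 mm before and behind the centre, each with a brass eccentric. The blue lever is on the front (-x) shaft, on the lift's -y side, and swings in a plane parallel to x and z.
- lever_pivot (a point): Fixed point on the lever's turning axis (the axis runs along the lift base's y): 70 mm above the table, 33 mm to the -x and 93 mm to the -y side of the lift base's centre, level along y with the middle of the lever's black grip. The middle of the grip circles round this point at 100 mm radius.
- cam_lever (a joint): Angle of the blue cam lever (rad). 0: rests on its low stop, pointing to the lift base's -x and 10 degrees above level. Grows as the lever swings up; 1.396: upright, the highest lift; 1.9: end stop, 29 degrees past upright, where the lens has sunk again. Springs and the carriage's weight drive it back to 0 whenever let go; it takes about 2 to 4 N at the grip, sideways to the lever, to move or hold it.
- lever_grip: Black cylindrical grip at the lever's end, 18 mm diameter, 52 mm long, along the lift base's y, free to spin on its own axis. Origin: its middle, 100 mm from the lever's axis; it points away from the lever to the -y side, the blue lever bar begins 26 mm from its middle on the +y side. Ordinarily at 87 mm height with the lever down, 170 mm with it upright. It can be pinched from above across its diameter.
- lens_carriage: Aluminium plate 128 x 84 x 8 mm on two grey bearing blocks, with a lens standing on it (40 mm ring, top 82 mm above this origin). The eccentrics carry it, always level: it rises 12.4 mm and shifts 15 mm to +x as the lever goes from down to upright. Origin: on the front eccentric's centre line, 26 mm below the plate's underside: 72.6 mm above the table with the lever down, 85 mm at the highest lift.
- isolator_box: Rotary isolator, bolted down: grey box 110 (x) x 100 (y) x 72 mm high, yellow disc on top. Origin: centre of its underside; z up. White OFF dot at its -x edge, green ON dot 1.2 rad clockwise from it as seen from above.
- isolator_handle (a joint): Angle of the red isolator handle (rad), grows clockwise seen from above: 0 = OFF detent, the white pointer line at the box's -x side; 1.2 = ON detent, pointer at the green dot. An over-centre spring snaps it against the nearer of the two (balance at 0.6; at most about 0.15 N m to turn); firm stops at 0 and 1.2.
- handle_grip (a point): Point on the red handle's vertical turning axis, 102 mm above the table, at the height to grip. The grip bar is 60 mm long (along this point's x, pointer end at -x), 14 mm thick (along y), and spans 84 to 118 mm above the table; a disc of 28 mm radius lies under it.
- mirror_mount: Bystander: loose round mirror (44 mm) on a steel post with round foot (52 mm), 107 mm tall. Origin: centre of its underside.
- wipe_jar: Bystander: loose amber jar with white lid, 56 mm diameter, 65 mm tall. Origin: centre of its underside.
- driver: Bystander: loose screwdriver with orange handle, 160 mm long, lying along its x.
Not all that is in view belongs to the job. Several things have the shape of the isolator_box; the one meant has the colours described above.

How it is judged:
By the outcome, as a careful person would: the job done as asked, in the order asked, and still so for the second after the job is handed in, while the arm keeps its last pose, push and grip.
It also fails if it takes over 58 s, if anything falls off the work surface, if the arm or the gripper's body presses on something with over 40 N, if the wrist force passes 120 N, or if a joint passes its speed limit or range.

## Working session

There is one attempt and no reset: what is moved stays moved. The work goes in short steps, Python scripts to look and compute and a tool call to move; the robot and the scene stay as the last step left them, time stands still between calls to the robot, and variables do not carry over. Pictures are saved under pics/ and viewed, and the job is handed in when it is done.

Besides the shell and the picture viewer there is one more tool, called after "Call:" as name([rows], argument=value, ...), one row to a line, values as JSON. move_arm: Moves the arm, as the interface text tells. Its arguments: {"type":"object","properties":{"rows":{"type":"array"},"force":{"type":"number"}},"required":["rows"]}

```bash
mkdir -p pics
cat > h.py <<'E'
from station import *
import numpy as np, cv2
from scipy.spatial.transform import Rotation as R
E
python3 - <<'E'
from h import *
s=get_state();print(s)
for n in("scene","side"):
    cv2.imwrite(f"pics/{n}0.png",grab_frame(n)); c=camera_info(n);print(n,c)
print(camera_info("wrist"))
cv2.imwrite("pics/wrist0.png",grab_frame("wrist"))
E
```

```text
{'t': 0.0, 'q': array([-8.29910341e-01,  3.59409089e-01,  1.10583684e-02, -3.39714861e-04,
       -1.22410292e+00, -2.88101163e-01]), 'qd': array([-0.00168607,  0.00134837,  0.00028225,  0.00043551,  0.00082245,
        0.00082528]), 'joint_efforts': array([-1.56618033e-03, -5.82715523e+01,  2.93035895e+01,  6.99687347e+00,
        6.42518105e-03, -1.58084058e-04]), 'eef_pos': array([ 0.29507084, -0.60658613,  0.24760997]), 'ee_rot': array([ 3.13991291e+00, -1.64749765e-04, -2.68892339e+00]), 'force': array([ 0.77644826,  0.81236969, -0.27928777]), 'moment': array([-0.0121601 , -0.00790019,  0.00443626]), 'width': 0.08782968316897745}
scene {'camera_matrix': array([[453.39288968,   0.        , 275.46022329],
       [  0.        , 453.39288968, 210.32074827],
       [  0.        ,   0.        ,   1.        ]]), 'world_from_camera': array([[ 8.23637665e-01,  3.72783224e-01, -4.27380000e-01,
         1.14861041e+00],
       [ 5.67116261e-01, -5.40898490e-01,  6.21134422e-01,
        -8.89519923e-01],
       [ 3.79295879e-04, -7.53963853e-01, -6.56915797e-01,
         1.03167233e+00],
  
[... 358 characters left out ...]
749442,  0.4697531 , -0.56597998,  0.86727727],
       [-0.00980185, -0.77518591, -0.63165712,  1.05236065],
       [ 0.        ,  0.        ,  0.        ,  1.        ]])}
{'camera_matrix': array([[362.25815406,   0.        , 283.49905802],
       [  0.        , 362.25815406, 212.14676897],
       [  0.        ,   0.        ,   1.        ]]), 'T_tool_cam': array([[-4.19130109e-05, -9.60441061e-01, -2.78483334e-01,
         7.49836641e-02],
       [ 9.99999959e-01, -1.19465338e-04,  2.61510825e-04,
        -1.30623472e-03],
       [-2.84434840e-04, -2.78483311e-01,  9.60441026e-01,
        -1.35287325e-01],
       [ 0.00000000e+00,  0.00000000e+00,  0.00000000e+00,
         1.00000000e+00]])}
```

View pics/scene0.png

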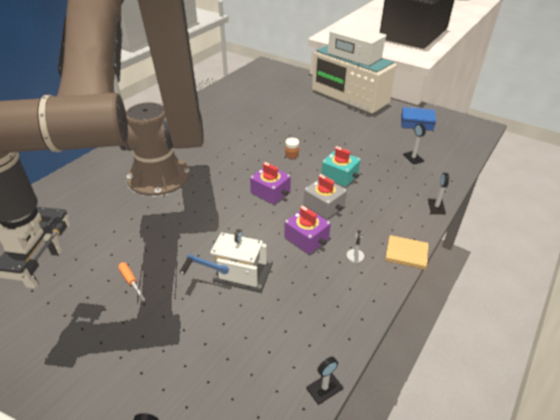

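View pics/side0.png

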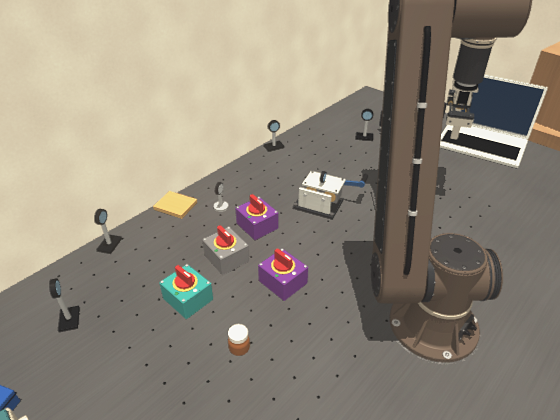

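View pics/wrist0.png

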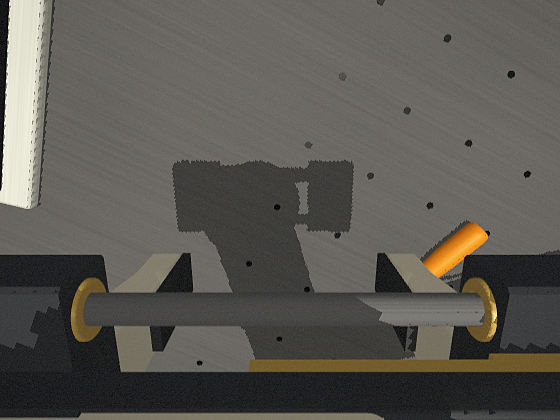

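Four box-shaped candidates in the scene view: purple (270,183), teal (341,166), grey (325,195) and purple (307,229). The grey one at (325,195), which is at (226,245) in the side view, fits the "grey box, yellow disc" description. The lift is at (240,258) and its lever grip is near (190,260). I'll check the grey box in an enlarged crop.

Run:
```python
import cv2,numpy as np
a=cv2.imread("pics/scene0.png")[160:225,285:365];b=cv2.imread("pics/side0.png")[215:280,190:270]
cv2.imwrite("pics/cropiso.png",np.hstack([cv2.resize(x,None,fx=5,fy=5,interpolation=cv2.INTER_CUBIC) for x in(a,b)]))
a=cv2.imread("pics/scene0.png")[220:300,165:285];b=cv2.imread("pics/side0.png")[160:225,285:375]
cv2.imwrite("pics/croplift.png",np.hstack([cv2.resize(x,(400,300),interpolation=cv2.INTER_CUBIC) for x in(a,b)]))
```

```text
(no output)
```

View pics/cropiso.png

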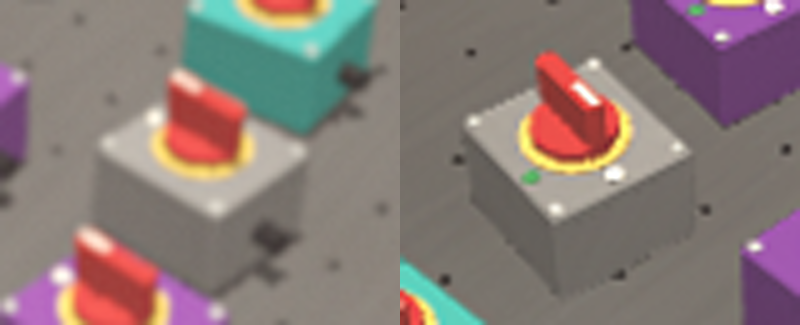

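View pics/croplift.png

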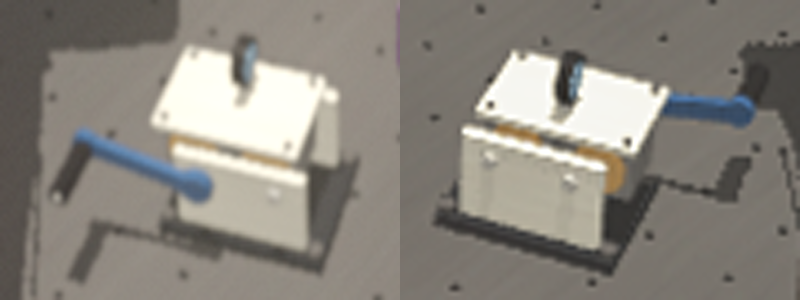

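```bash
cat >> h.py <<'E'
def ray(n,uv,pose=None):
    c=camera_info(n);K=c["camera_matrix"]
    if n=="wrist":
        T=np.eye(4);T[:3,:3]=R.from_euler("xyz",pose[1]).as_matrix();T[:3,3]=pose[0];T=T@c["T_tool_cam"]
    else:T=c["world_from_camera"]
    d=T[:3,:3]@np.linalg.solve(K,[uv[0],uv[1],1]);return T[:3,3],d
def onz(n,uv,z,pose=None):
    o,d=ray(n,uv,pose);return o+d*(z-o[2])/d[2]
def tri(*rs):
    A=np.zeros((3,3));b=np.zeros(3)
    for o,d in rs:
        d=d/np.linalg.norm(d);P=np.eye(3)-np.outer(d,d);A+=P;b+=P@o
    p=np.linalg.solve(A,b);return p,[np.linalg.norm(np.cross(d/np.linalg.norm(d),p-o)) for o,d in rs]
E
python3 - <<'E'
from h import *
np.set_printoptions(precision=4,suppress=True)
for uv in[(228.6,227.6),(204.8,239.2),(221.4,256.8),(245.6,244.4)]:print("side",onz("side",uv,.072))
for uv in[(306.6,188.6),(346,190.4),(328.4,201.6)]:print("scene",onz("scene",uv,.072))
# dots side: green (531,177) white (615,174)
for c in[(531,177),(615,174)]:print("dot side",onz("side",((c[0]-400)/5+190,c[1]/5+215),.074))
print("white scene",onz("scene",(285+154/5,160+117/5),.074))
S=lambda x,y:(165+x*.3,220+y*80/300)
D=lambda x,y:(285+(x-400)*90/400,160+y*65/300)
print("grip inner end",tri(ray("scene",S(82,138)),ray("side",D(742,110))))
print("grip outer",tri(ray("scene",S(60,190)),ray("side",D(758,75))))
print("pivot hub scene",tri(ray("scene",S(198,186)))if 0 else onz("scene",S(200,185),.07))
for c in[(190,50),(325,80),(290,150),(158,122)]:print("plate scene",onz("scene",S(*c),.107))
for c in[(520,55),(667,92),(630,145),(483,108)]:print("plate side",onz("side",D(*c),.107))
E
```

```text
side [0.6406 0.157  0.072 ]
side [0.6555 0.2427 0.072 ]
side [0.5613 0.2598 0.072 ]
side [0.546 0.175 0.072]
scene [0.5477 0.171  0.072 ]
scene [0.663  0.2385 0.072 ]
scene [0.6431 0.1529 0.072 ]
dot side [0.5911 0.2533 0.074 ]
dot side [0.5558 0.218  0.074 ]
white scene [0.56   0.2115 0.074 ]
grip inner end (array([ 0.4494, -0.2995,  0.0877]), [np.float64(0.0017667725114303109), np.float64(0.0017667725114301513)])
grip outer (array([ 0.4679, -0.3476,  0.0857]), [np.float64(0.0009488146484106411), np.float64(0.0009488146484107085)])
pivot hub scene [ 0.5494 -0.2685  0.07  ]
plate scene [ 0.4762 -0.1888  0.107 ]
plate scene [ 0.5934 -0.1483  0.107 ]
plate scene [ 0.612  -0.2237  0.107 ]
plate scene [ 0.5036 -0.264   0.107 ]
plate side [ 0.6081 -0.2167  0.107 ]
plate side [ 0.4931 -0.255   0.107 ]
plate side [ 0.475  -0.1834  0.107 ]
plate side [ 0.586  -0.1446  0.107 ]
```

The enlarged crop shows a grey box with a yellow disc, a white dot beside the pointer (OFF) and a green dot 69° clockwise. The handle axis is at about (0.601, 0.209), and the box yaw is about -10°. The screws span 96 x 86 mm, which fits a 110 x 100 box. The lift has yaw of about 19° and its grip is at about (0.459, -0.324, 0.087), matching the expected 87 mm. I'll move above the handle now.

Call:
move_arm([
  {"delta_pos":[1.5,4.1,0],"delta_rot":[0,0,7.2],"hand":8.7},
  {"delta_pos":[1.5,4.1,0],"delta_rot":[0,0,7.2],"hand":8.7},
  {"delta_pos":[1.5,4.1,0],"delta_rot":[0,0,7.2],"hand":8.7},
  {"delta_pos":[1.5,4.1,0],"delta_rot":[0,0,7.2],"hand":8.7},
  {"delta_pos":[1.5,4.1,0],"delta_rot":[0,0,7.2],"hand":8.7},
  {"delta_pos":[1.5,4.1,0],"delta_rot":[0,0,7.2],"hand":8.7},
  {"delta_pos":[1.5,4.1,0],"delta_rot":[0,0,7.2],"hand":8.7},
  {"delta_pos":[1.5,4.1,0],"delta_rot":[0,0,7.2],"hand":8.7},
  {"delta_pos":[1.5,4.1,0],"delta_rot":[0,0,7.2],"hand":8.7},
  {"delta_pos":[1.5,4.1,0],"delta_rot":[0,0,7.2],"hand":8.7},
])

```text
t: 1.15
eef_pos: [0.4454, -0.1952, 0.2486]
ee_rot: [-3.141, 0.0, -1.427]
force: [1.2, 0.2, 0.1]
width: 0.0869
```

Call:
move_arm([
  {"delta_pos":[1.5,4.1,0],"delta_rot":[0,0,7.2],"hand":8.7},
  {"delta_pos":[1.5,4.1,0],"delta_rot":[0,0,7.2],"hand":8.7},
  {"delta_pos":[1.5,4.1,0],"delta_rot":[0,0,7.2],"hand":8.7},
  {"delta_pos":[1.5,4.1,0],"delta_rot":[0,0,7.2],"hand":8.7},
  {"delta_pos":[1.5,4.1,0],"delta_rot":[0,0,7.2],"hand":8.7},
  {"delta_pos":[1.5,4.1,0],"delta_rot":[0,0,7.2],"hand":8.7},
  {"delta_pos":[1.5,4.1,0],"delta_rot":[0,0,7.2],"hand":8.7},
  {"delta_pos":[1.5,4.1,0],"delta_rot":[0,0,7.2],"hand":8.7},
  {"delta_pos":[1.5,4.1,0],"delta_rot":[0,0,7.2],"hand":8.7},
  {"delta_pos":[0,0,0],"delta_rot":[0,0,7.2],"hand":8.7},
])

```text
t: 2.15
eef_pos: [0.5815, 0.1763, 0.2473]
ee_rot: [3.141, 0.001, -0.167]
force: [0.3, -0.4, -1.2]
width: 0.0871
```

Run:
```python
from h import *
s=get_state();print(s["eef_pos"],np.degrees(s["ee_rot"]),s["q"])
np.save("p1.npy",np.array([s["eef_pos"],s["ee_rot"]]))
cv2.imwrite("pics/wrist1.png",grab_frame("wrist"))
```

```text
[0.5814544  0.17626117 0.24733433] [ 1.79974684e+02  2.88276078e-02 -9.57798707e+00] [ 6.15477997e-01  2.49980949e-01 -1.44832708e-01 -4.49488634e-05
 -1.17665099e+00  7.88168306e-01]
```

View pics/wrist1.png

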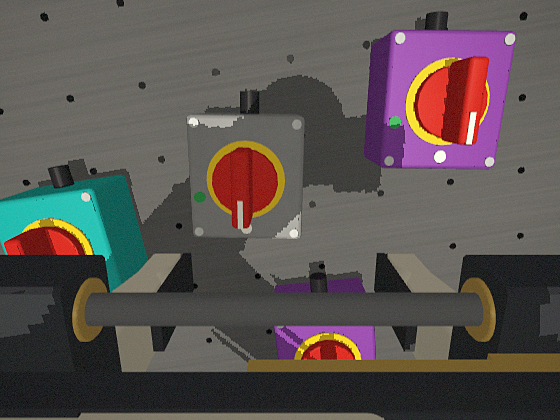

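The wrist view shows the grey isolator at (245,178), the bar pointing down the image (box -x) towards its white dot, and the green dot at (200,197).

Run:
```python
from h import *
np.set_printoptions(precision=4,suppress=True)
p=np.load("p1.npy");im=cv2.imread("pics/wrist1.png")
P=np.array([onz("wrist",u,.072,p) for u in[(193,121),(297,125),(294,234),(199,232)]]);print(P,P.mean(0))
e1=(P[0]+P[1]-P[2]-P[3]);print("yaw",np.degrees(np.arctan2(e1[1],e1[0])))
e2=(P[0]+P[3]-P[2]-P[1]);print("yaw",np.degrees(np.arctan2(e2[1],e2[0]))-90)
print([np.linalg.norm(P[i]-P[i-1]) for i in range(4)])
hsv=cv2.cvtColor(im,cv2.COLOR_BGR2HSV);m=cv2.inRange(hsv,(20,120,80),(35,255,255));m[:,:200]=0;m[:130]=0;m[230:]=0;m[:,300:]=0
ys,xs=np.nonzero(m);(c,ax,a)=cv2.fitEllipse(cv2.convexHull(np.c_[xs,ys].astype(np.float32)));print(c,ax,onz("wrist",c,.074,p))
```

```text
[[0.6578 0.2388 0.072 ]
 [0.6402 0.154  0.072 ]
 [0.5454 0.1717 0.072 ]
 [0.5616 0.2564 0.072 ]] [0.6012 0.2052 0.072 ]
yaw -10.49914586183724
yaw -11.298047992615352
[np.float64(0.0977641572951546), np.float64(0.08661504383505096), np.float64(0.09646883207227179), np.float64(0.08624974441440389)]
(245.38221740722656, 178.89707946777344) (76.57646179199219, 78.83554077148438) [0.6029 0.2051 0.074 ]
```

Call:
move_arm([
  {"delta_pos":[1.0,1.5,0],"delta_rot":[0,0,-1.1],"hand":4},
  {"delta_pos":[1.0,1.5,0],"delta_rot":[0,0,0],"hand":4},
  {"delta_pos":[0,0,-2],"delta_rot":[0,0,0],"hand":4},
  {"delta_pos":[0,0,-2],"delta_rot":[0,0,0],"hand":4},
  {"delta_pos":[0,0,-2],"delta_rot":[0,0,0],"hand":4},
  {"delta_pos":[0,0,-2],"delta_rot":[0,0,0],"hand":4},
  {"delta_pos":[0,0,-2],"delta_rot":[0,0,0],"hand":4},
  {"delta_pos":[0,0,-2],"delta_rot":[0,0,0],"hand":4},
  {"delta_pos":[0,0,-1.7],"delta_rot":[0,0,0],"hand":4},
  {"delta_pos":[0,0,0],"delta_rot":[0,0,0],"hand":4},
], force=20)

```text
t: 3.2
eef_pos: [0.5986, 0.2005, 0.109]
ee_rot: [3.138, 0.004, -0.198]
force: [-0.8, 0.0, -0.4]
width: 0.0402
```

Run:
```python
from h import *
s=get_state();print(s["eef_pos"],np.degrees(s["ee_rot"]),s["q"],s["width"],s["force"])
cv2.imwrite("pics/wrist2.png",grab_frame("wrist"))
```

```text
[0.59859901 0.20051282 0.10901459] [179.81993506   0.21284854 -11.34473097] [ 6.31559366e-01  4.07516084e-01 -2.57198060e-01 -7.82557714e-04
 -9.10908818e-01  7.41721112e-01] 0.04017310405873226 [-0.78559069  0.00842223 -0.44312432]
```

View pics/wrist2.png

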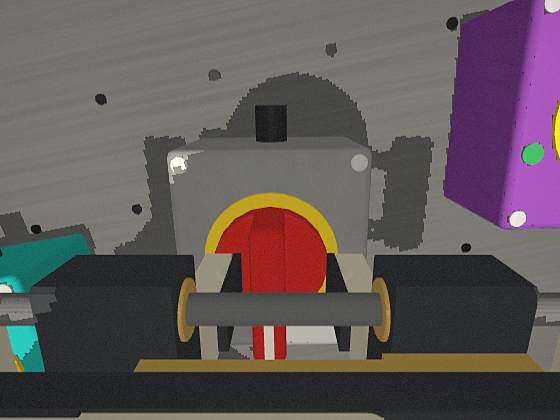

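The fingers straddle the bar, which is seen at columns 248-287, about 5 mm to the tool's +y side. I'll correct for that and close.

Call:
move_arm([
  {"delta_pos":[0.3,0.5,0],"delta_rot":[0,0,0.6],"hand":4},
  {"delta_pos":[0,0,0],"delta_rot":[0,0,0],"hand":4},
  {"delta_pos":[0,0,0],"delta_rot":[0,0,0],"hand":0.8},
  {"delta_pos":[0,0,0],"delta_rot":[0,0,0],"hand":0.8},
  {"delta_pos":[0,0,0],"delta_rot":[0,0,0],"hand":0.8},
  {"delta_pos":[0,0,0],"delta_rot":[0,0,0],"hand":0.8},
  {"delta_pos":[0,0,0],"delta_rot":[0,0,0],"hand":0.8},
  {"delta_pos":[0,0,0],"delta_rot":[0,0,0],"hand":0.8},
  {"delta_pos":[0,0,0],"delta_rot":[0,0,0],"hand":0.8},
  {"delta_pos":[0,0,0],"delta_rot":[0,0,0],"hand":0.8},
], force=25)

```text
t: 4.25
eef_pos: [0.6031, 0.2062, 0.1118]
ee_rot: [3.14, 0.0, -0.184]
force: [-0.8, -5.2, 4.0]
width: 0.0139
```

Call:
move_arm([
  {"delta_pos":[0,0,0],"delta_rot":[0,0,-7],"hand":0.8},
  {"delta_pos":[0,0,0],"delta_rot":[0,0,-7],"hand":0.8},
  {"delta_pos":[0,0,0],"delta_rot":[0,0,-7],"hand":0.8},
  {"delta_pos":[0,0,0],"delta_rot":[0,0,-7],"hand":0.8},
  {"delta_pos":[0,0,0],"delta_rot":[0,0,-7],"hand":0.8},
  {"delta_pos":[0,0,0],"delta_rot":[0,0,-7],"hand":0.8},
  {"delta_pos":[0,0,0],"delta_rot":[0,0,-7],"hand":0.8},
  {"delta_pos":[0,0,0],"delta_rot":[0,0,-7],"hand":0.8},
  {"delta_pos":[0,0,0],"delta_rot":[0,0,-7],"hand":0.8},
  {"delta_pos":[0,0,0],"delta_rot":[0,0,-7],"hand":0.8},
])

```text
t: 5.25
eef_pos: [0.6016, 0.2048, 0.1117]
ee_rot: [3.138, -0.003, -1.411]
force: [-5.2, -7.2, 8.6]
width: 0.0143
```

Run:
```python
from h import *
s=get_state();print(s["eef_pos"],np.degrees(s["ee_rot"]),s["width"],s["force"],s["moment"])
```

```text
[0.60160981 0.20479822 0.11173059] [ 1.79767408e+02 -1.59435344e-01 -8.08719771e+01] 0.014299849626159263 [-5.19245909 -7.23538884  8.56642568] [-3.22642914  2.07712852  0.61071403]
```

The tool turned 70° and is now pressing on the stop. I'll release, rise and check.

Call:
move_arm([
  {"delta_pos":[0,0,0],"delta_rot":[0,0,1.5],"hand":4},
  {"delta_pos":[0,0,0],"delta_rot":[0,0,0],"hand":4},
  {"delta_pos":[0,0,0],"delta_rot":[0,0,0],"hand":4},
  {"delta_pos":[0,0,0],"delta_rot":[0,0,0],"hand":4},
  {"delta_pos":[0,0,1],"delta_rot":[0,0,0],"hand":4},
  {"delta_pos":[0,0,2.5],"delta_rot":[0,0,0],"hand":4},
  {"delta_pos":[0,0,2.5],"delta_rot":[0,0,0],"hand":4},
  {"delta_pos":[0,0,2.5],"delta_rot":[0,0,0],"hand":4},
  {"delta_pos":[0,0,2.5],"delta_rot":[0,0,0],"hand":4},
  {"delta_pos":[0,0,2.5],"delta_rot":[0,0,0],"hand":4},
])

```text
t: 6.25
eef_pos: [0.6033, 0.2071, 0.2485]
ee_rot: [-3.141, 0.0, -1.38]
force: [0.6, 0.9, 0.0]
width: 0.0402
```

Run:
```python
from h import *
s=get_state();print(s["eef_pos"],np.degrees(s["ee_rot"]),s["width"],s["force"],s["moment"])
a=grab_frame("wrist");b=grab_frame("side")[205:290,180:280]
cv2.imwrite("pics/w3.png",a);cv2.imwrite("pics/s3.png",cv2.resize(b,None,fx=5,fy=5,interpolation=cv2.INTER_CUBIC))
```

```text
[0.60328138 0.20712259 0.24854487] [-1.79949958e+02  2.11446547e-02 -7.90408856e+01] 0.040230841390495174 [0.61591452 0.94336463 0.01503319] [0.01751717 0.06053712 0.03152436]
```

View pics/w3.png

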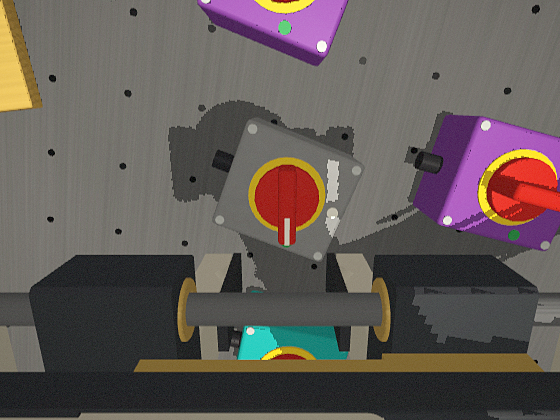

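View pics/s3.png

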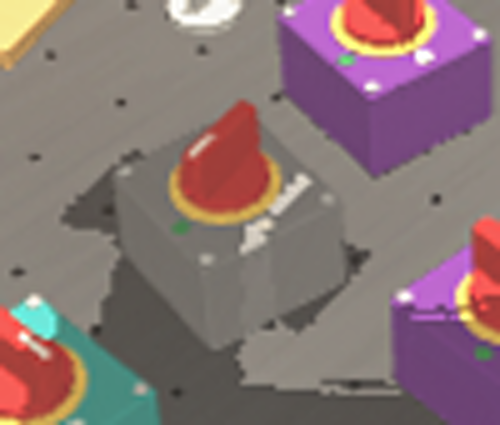

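The wrist view shows the white pointer at (287,231) over the green-dot position, with the OFF dot now clear at (333,213). In the side crop the bar's pointer is above the green dot at (180,228). The handle is home at ON and the box stayed put. Next, the lift.

Call:
move_arm([
  {"delta_pos":[-1.5,-4.7,0],"delta_rot":[0,0,0.8],"hand":5},
  {"delta_pos":[-1.5,-4.7,0],"delta_rot":[0,0,0.8],"hand":5},
  {"delta_pos":[-1.5,-4.7,0],"delta_rot":[0,0,0.8],"hand":5},
  {"delta_pos":[-1.5,-4.7,0],"delta_rot":[0,0,0.8],"hand":5},
  {"delta_pos":[-1.5,-4.7,0],"delta_rot":[0,0,0.8],"hand":5},
  {"delta_pos":[-1.5,-4.7,0],"delta_rot":[0,0,0.8],"hand":5},
  {"delta_pos":[-1.5,-4.7,0],"delta_rot":[0,0,0.8],"hand":5},
  {"delta_pos":[-1.5,-4.7,0],"delta_rot":[0,0,0.8],"hand":5},
  {"delta_pos":[-1.5,-4.7,0],"delta_rot":[0,0,0.8],"hand":5},
  {"delta_pos":[-1.5,-4.7,0],"delta_rot":[0,0,0.8],"hand":5},
])

```text
t: 7.35
eef_pos: [0.4523, -0.2646, 0.2471]
ee_rot: [-3.141, -0.0, -1.239]
force: [0.7, -0.1, 0.3]
width: 0.0502
```

Call:
move_arm([
  {"delta_pos":[0,0,0],"delta_rot":[0,0,0],"hand":5},
  {"delta_pos":[0,0,0],"delta_rot":[0,0,0],"hand":5},
  {"delta_pos":[0,0,0],"delta_rot":[0,0,0],"hand":5},
  {"delta_pos":[0,0,0],"delta_rot":[0,0,0],"hand":5},
  {"delta_pos":[0,0,0],"delta_rot":[0,0,0],"hand":5},
  {"delta_pos":[0,0,0],"delta_rot":[0,0,0],"hand":5},
  {"delta_pos":[0,0,0],"delta_rot":[0,0,0],"hand":5},
  {"delta_pos":[0,0,0],"delta_rot":[0,0,0],"hand":5},
  {"delta_pos":[0,0,0],"delta_rot":[0,0,0],"hand":5},
  {"delta_pos":[0,0,0],"delta_rot":[0,0,0],"hand":5},
])

```text
t: 8.35
eef_pos: [0.4533, -0.2629, 0.2465]
ee_rot: [3.142, 0.0, -1.24]
force: [-0.0, 0.2, 0.1]
width: 0.05
```

Run:
```python
from h import *
s=get_state();print(s["eef_pos"],np.degrees(s["ee_rot"]),s["width"],s["q"])
np.save("p4.npy",np.array([s["eef_pos"],s["ee_rot"]]))
cv2.imwrite("pics/w4.png",grab_frame("wrist"));cv2.imwrite("pics/sc4.png",grab_frame("scene"))
```

```text
[ 0.45327548 -0.26294559  0.24654706] [ 1.79998409e+02  1.11850622e-03 -7.10564307e+01] 0.04995088476635406 [-1.50939214e-01  1.11039959e-01 -3.20965657e-01 -4.88494830e-06
 -1.13882437e+00  4.81568915e-01]
```

View pics/w4.png

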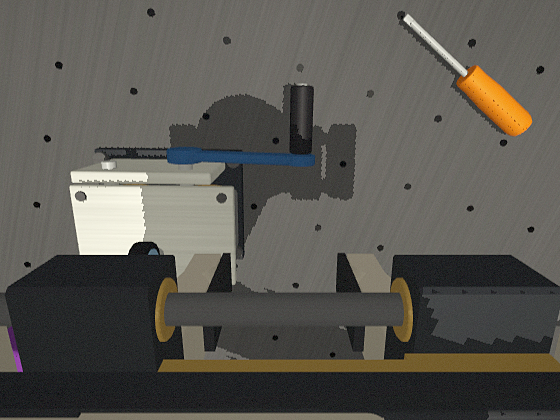

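View pics/sc4.png

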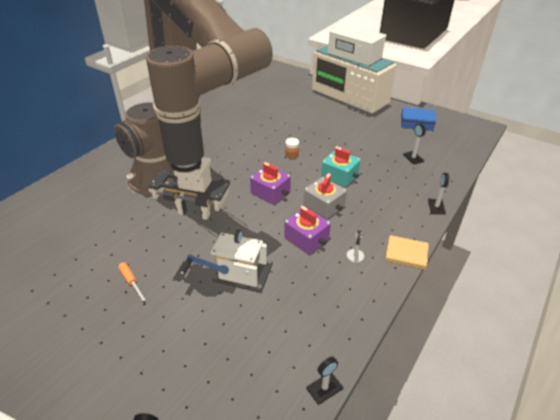

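The wrist view shows the grip at columns 290-313 and rows 84-153, with the blue bar at row 157, the lift plate at lower left and the lens at (148,248). In the scene view the isolator handle is still turned to ON.

Run:
```python
from h import *
np.set_printoptions(precision=4,suppress=True)
p=np.load("p4.npy");im=cv2.imread("pics/w4.png")
g=im[60:165,270:335].max(2)
for r in (90,105,120,135,148): print(r,im[r,280:325].max(1))
for u,z in[((302.5,85),.087),((302,153),.087),((302.5,118),.087)]:print("grip",onz("wrist",u,z,p))
a,b=[onz("wrist",u,.1066,p) for u in[(81,196),(222,198)]];d=a-b
b2=onz("wrist",(315,160),.087,p)
print("screws",a,b,np.linalg.norm(d),-np.degrees(np.arctan2(-d[1],d[0])))
e,f=[onz("wrist",u,.1066,p) for u in[(72,186),(234,188)]];d=e-f;print("edge",e,f,np.linalg.norm(d),-np.degrees(np.arctan2(-d[1],d[0])))
cv2.imwrite("pics/w4c.png",cv2.resize(im[70:260,60:330],None,fx=2.9,fy=2.9,interpolation=cv2.INTER_CUBIC))
```

```text
90 [107 107 116 100  57  59  68  68  70  70  47  22  36  43  38  35  36  52
  58  59  61  68  85  78  69  66  58  44  35  51  38  39  40  44 121 115
 111 106 109 116 110 114 111 116 112]
105 [108 114 121  64  68  64  67  66  68  70  33  29  37  42  36  43  40  54
  52  60  66  78  81  73  69  61  56  46  45  48  41  33  26  94 122 113
 109 111 109 113 111 112 109 104 106]
120 [ 68  66  67  67  68  65  70  63  66  79  20  39  40  34  40  44  46  59
  58  65  69  79  81  71  70  62  55  38  45  39  33  36  45 122 116 113
 110 106 109 108 109 110 109 106 109]
135 [72 67 67 65 64 71 68 69 71 65 12 30 29 38 39 27 29 35 30 31 20 77 81 71
 62 52 47 42 42 40 36 30 57 72 65 64 68 65 66 65 70 70 70 70 65]
148 [ 63  63  64  69  62  66  69  71  70  42  27  26  38  30  29  31  27  27
  35  30  24  34  32  24  31  24  34  29  28  24  18  26  67  66  63  69
  62  70  66  68  61  48 120 115 116]
grip [ 0.4699 -0.3553  0.087 ]
grip [ 0.4527 -0.3062  0.087 ]
grip [ 0.4616 -0.3321  0.087 ]
screws [ 0.6063 -0.2207  0.1066] [ 0.5018 -0.2549  0.1066] 0.11002353198576326 18.095294058323443
edge [ 0.6143 -0.2264  0.1066] [ 0.4952 -0.2656  0.1066] 0.12544025859595465 18.210735655895835
```

View pics/w4c.png

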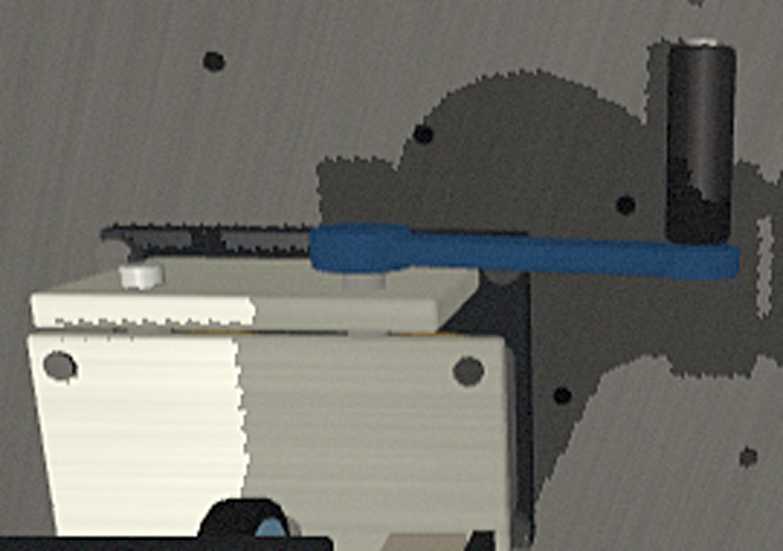

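Grip middle is (0.461, -0.331) with a measured length of 52 mm as specified. Lift yaw is 18.5°, and the offset from the plate edge is 51 mm as expected. I'll descend over the grip.

Call:
move_arm([
  {"delta_pos":[0.4,-3.4,0],"delta_rot":[0,0,-0.4],"hand":5},
  {"delta_pos":[0.4,-3.4,0],"delta_rot":[0,0,0],"hand":5},
  {"delta_pos":[0,0,-2.2],"delta_rot":[0,0,0],"hand":5},
  {"delta_pos":[0,0,-2.2],"delta_rot":[0,0,0],"hand":5},
  {"delta_pos":[0,0,-2.2],"delta_rot":[0,0,0],"hand":5},
  {"delta_pos":[0,0,-2.2],"delta_rot":[0,0,0],"hand":5},
  {"delta_pos":[0,0,-2.2],"delta_rot":[0,0,0],"hand":5},
  {"delta_pos":[0,0,-2.2],"delta_rot":[0,0,0],"hand":5},
  {"delta_pos":[0,0,-2.2],"delta_rot":[0,0,0],"hand":5},
  {"delta_pos":[0,0,0],"delta_rot":[0,0,0],"hand":5},
])

```text
t: 9.45
eef_pos: [0.4593, -0.3303, 0.0897]
ee_rot: [3.137, 0.004, -1.248]
force: [-0.7, 1.0, 0.2]
width: 0.0501
```

Run:
```python
from h import *
s=get_state();print(s["eef_pos"],np.degrees(s["ee_rot"]),s["width"],s["force"])
cv2.imwrite("pics/w5.png",grab_frame("wrist"))
```

```text
[ 0.45933468 -0.33029673  0.08974277] [179.76386052   0.20262874 -71.49857448] 0.05012188031343915 [-0.71633838  0.99817313  0.23066904]
```

View pics/w5.png

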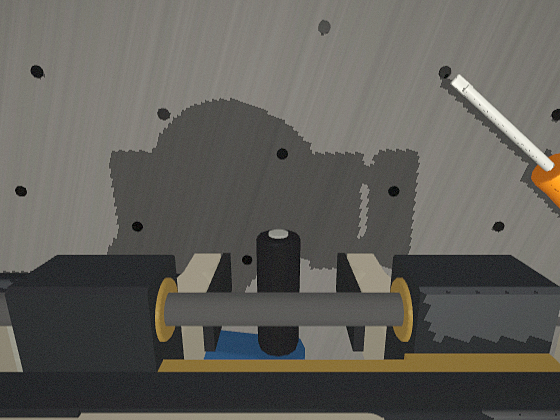

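The grip sits centred between the fingers (column 278), with the bar behind at (250,345). Closing.

Call:
move_arm([
  {"delta_pos":[0,0,0],"delta_rot":[0,0,0],"hand":1},
  {"delta_pos":[0,0,0],"delta_rot":[0,0,0],"hand":1},
  {"delta_pos":[0,0,0],"delta_rot":[0,0,0],"hand":1},
  {"delta_pos":[0,0,0],"delta_rot":[0,0,0],"hand":1},
  {"delta_pos":[0,0,0],"delta_rot":[0,0,0],"hand":1},
  {"delta_pos":[0,0,0],"delta_rot":[0,0,0],"hand":1},
  {"delta_pos":[0,0,0],"delta_rot":[0,0,0],"hand":1},
  {"delta_pos":[0,0,0],"delta_rot":[0,0,0],"hand":1},
  {"delta_pos":[0,0,0],"delta_rot":[0,0,0],"hand":1},
  {"delta_pos":[0,0,0],"delta_rot":[0,0,0],"hand":1},
], force=35)

```text
t: 10.5
eef_pos: [0.462, -0.331, 0.093]
ee_rot: [-3.14, -0.001, -1.247]
force: [2.5, 4.1, 4.9]
width: 0.0168
```

Run:
```python
from h import *
s=get_state();print(s["eef_pos"],np.degrees(s["ee_rot"]),s["width"],s["force"])
x0=s["eef_pos"];ex=np.array([np.cos(np.radians(18.5)),np.sin(np.radians(18.5)),0])
pr=None
for k in range(0,21):
    t=np.radians(4*k);a=np.radians(10)
    d=.1*((np.cos(a)-np.cos(a+t))*ex+np.array([0,0,np.sin(a+t)-np.sin(a)]))
    if pr is not None: print(4*k,np.round((d-pr)*100,2), np.round(d*100,2))
    pr=d
```

```text
[ 0.46199539 -0.33100265  0.09304498] [-1.79934675e+02 -4.53105837e-02 -7.14376735e+01] 0.0168223262933203 [2.45218671 4.05694827 4.91429913]
4 [0.14 0.05 0.68] [0.14 0.05 0.68]
8 [0.18 0.06 0.67] [0.32 0.11 1.35]
12 [0.23 0.08 0.66] [0.55 0.18 2.01]
16 [0.27 0.09 0.64] [0.82 0.27 2.65]
20 [0.31 0.1  0.62] [1.13 0.38 3.26]
24 [0.35 0.12 0.59] [1.48 0.49 3.86]
28 [0.39 0.13 0.56] [1.87 0.62 4.42]
32 [0.43 0.14 0.53] [2.29 0.77 4.95]
36 [0.46 0.15 0.5 ] [2.75 0.92 5.46]
40 [0.49 0.16 0.47] [3.24 1.09 5.92]
44 [0.52 0.17 0.43] [3.77 1.26 6.35]
48 [0.55 0.18 0.39] [4.31 1.44 6.74]
52 [0.57 0.19 0.35] [4.89 1.64 7.09]
56 [0.59 0.2  0.31] [5.48 1.83 7.4 ]
60 [0.61 0.21 0.26] [6.1  2.04 7.66]
64 [0.63 0.21 0.22] [6.73 2.25 7.88]
68 [0.64 0.21 0.17] [7.37 2.47 8.04]
72 [0.65 0.22 0.12] [8.02 2.68 8.17]
76 [0.66 0.22 0.07] [8.68 2.9  8.24]
80 [0.66 0.22 0.02] [9.34 3.12 8.26]
```

Call:
move_arm([
  {"delta_pos":[0.14,0.05,0.68],"delta_rot":[0,0,0],"hand":1},
  {"delta_pos":[0.18,0.06,0.67],"delta_rot":[0,0,0],"hand":1},
  {"delta_pos":[0.23,0.08,0.66],"delta_rot":[0,0,0],"hand":1},
  {"delta_pos":[0.27,0.09,0.64],"delta_rot":[0,0,0],"hand":1},
  {"delta_pos":[0.31,0.1,0.62],"delta_rot":[0,0,0],"hand":1},
  {"delta_pos":[0.35,0.12,0.59],"delta_rot":[0,0,0],"hand":1},
  {"delta_pos":[0.39,0.13,0.56],"delta_rot":[0,0,0],"hand":1},
  {"delta_pos":[0.43,0.14,0.53],"delta_rot":[0,0,0],"hand":1},
  {"delta_pos":[0.46,0.15,0.5],"delta_rot":[0,0,0],"hand":1},
  {"delta_pos":[0,0,0],"delta_rot":[0,0,0],"hand":1},
])

```text
t: 11.5
eef_pos: [0.4887, -0.322, 0.147]
ee_rot: [3.14, 0.0, -1.247]
force: [2.5, -5.2, -6.3]
width: 0.0167
```

Run:
```python
from h import *
s=get_state();print(s["eef_pos"],np.degrees(s["ee_rot"]),s["width"],s["force"])
b=grab_frame("scene")[190:310,130:300]
cv2.imwrite("pics/sc6.png",cv2.resize(b,None,fx=4.5,fy=4.5,interpolation=cv2.INTER_CUBIC))
```

```text
[ 0.48867592 -0.3219943   0.14698023] [ 1.79937316e+02  1.09813162e-02 -7.14576563e+01] 0.016743221106698868 [ 2.49278747 -5.24429745 -6.26844731]
```

View pics/sc6.png

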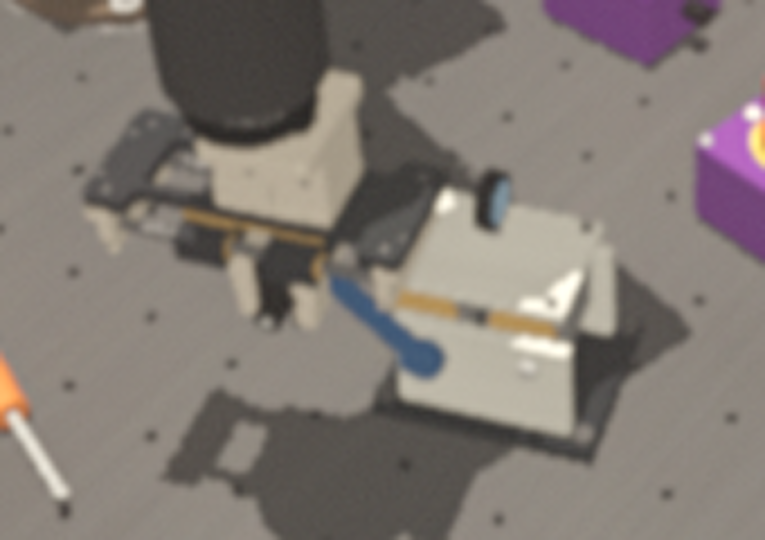

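The lever follows and is at about 36-40°, with the grip in the fingers and clear of the plate and lens. Continuing.

Call:
move_arm([
  {"delta_pos":[0.49,0.16,0.47],"delta_rot":[0,0,0],"hand":1},
  {"delta_pos":[0.52,0.17,0.43],"delta_rot":[0,0,0],"hand":1},
  {"delta_pos":[0.55,0.18,0.39],"delta_rot":[0,0,0],"hand":1},
  {"delta_pos":[0.57,0.19,0.35],"delta_rot":[0,0,0],"hand":1},
  {"delta_pos":[0.59,0.2,0.31],"delta_rot":[0,0,0],"hand":1},
  {"delta_pos":[0.61,0.21,0.26],"delta_rot":[0,0,0],"hand":1},
  {"delta_pos":[0.63,0.21,0.22],"delta_rot":[0,0,0],"hand":1},
  {"delta_pos":[0.64,0.21,0.17],"delta_rot":[0,0,0],"hand":1},
  {"delta_pos":[0,0,0],"delta_rot":[0,0,0],"hand":1},
  {"delta_pos":[0,0,0],"delta_rot":[0,0,0],"hand":1},
])

```text
t: 12.55
eef_pos: [0.5337, -0.3072, 0.1731]
ee_rot: [3.14, -0.0, -1.247]
force: [-2.1, -5.9, 0.5]
width: 0.0172
```

Run:
```python
from h import *
s=get_state();print(s["eef_pos"],np.degrees(s["ee_rot"]),s["width"],s["force"])
ex=np.array([np.cos(np.radians(18.5)),np.sin(np.radians(18.5)),0])
P=np.array([[.4620,-.3310,.0930],[.4887,-.3220,.1470],s["eef_pos"]])
uv=np.c_[P@ex,P[:,2]]; print(uv, "lat",P@np.array([-ex[1],ex[0],0]))
A=np.c_[2*uv,np.ones(3)];c=np.linalg.solve(A,(uv**2).sum(1));r=np.sqrt(c[2]+c[0]**2+c[1]**2)
print("circle",c[:2],r,np.degrees(np.arctan2(uv[:,1]-c[1],c[0]-uv[:,0])))
b=grab_frame("scene")[190:310,130:300]
cv2.imwrite("pics/sc7.png",cv2.resize(b,None,fx=4.5,fy=4.5,interpolation=cv2.INTER_CUBIC))
np.save("p7.npy",np.array([s["eef_pos"],s["ee_rot"]]))
cv2.imwrite("pics/w7.png",grab_frame("wrist"))
```

```text
[ 0.53369328 -0.30721816  0.17313669] [ 1.79890005e+02 -7.63197318e-03 -7.14650344e+01] 0.017212312665122874 [-2.06969665 -5.87143393  0.53084052]
[[0.33309769 0.093     ]
 [0.36127367 0.147     ]
 [0.40863221 0.17313669]] lat [-0.46048988 -0.460427   -0.46068561]
circle [0.4312833  0.07611976] 0.09962608186970347 [ 9.7550267  45.35404995 76.8582489 ]
```

View pics/sc7.png

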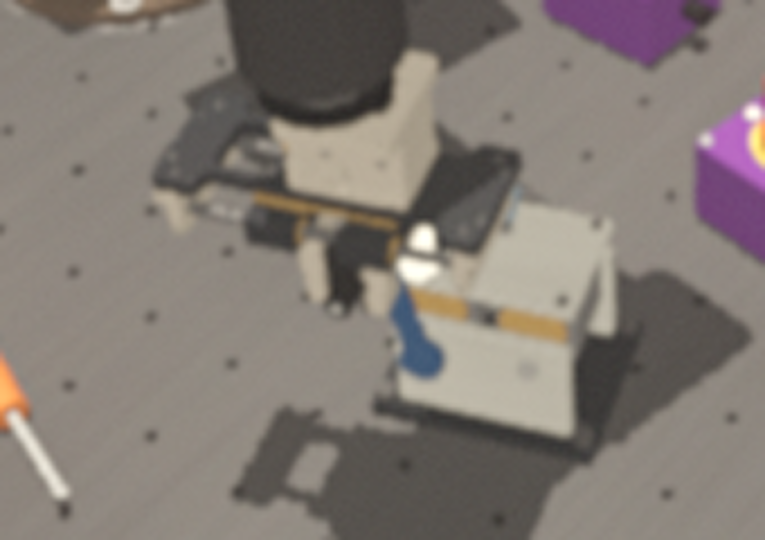

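View pics/w7.png

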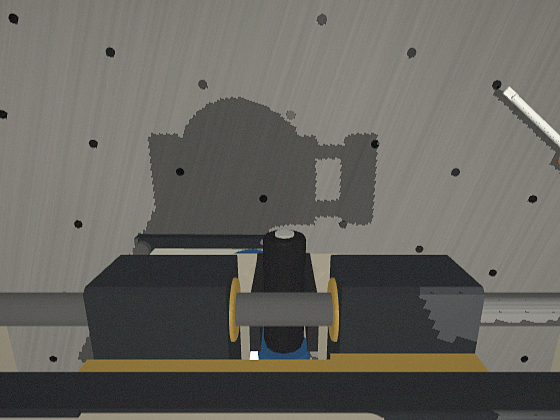

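The circle fit through the three tool poses gives radius 99.6 mm (spec 100) and start angle 9.8° (spec 10°). The lever is now at 76.9°, so about 22 mm along the lift's x remains. I'll move most of that and refit.

Call:
move_arm([
  {"delta_pos":[0.4,0.13,0.1],"delta_rot":[0,0,0],"hand":1},
  {"delta_pos":[0.4,0.13,0.06],"delta_rot":[0,0,0],"hand":1},
  {"delta_pos":[0.4,0.13,0.04],"delta_rot":[0,0,0],"hand":1},
  {"delta_pos":[0.4,0.13,0.03],"delta_rot":[0,0,0],"hand":1},
  {"delta_pos":[0.3,0.1,0.02],"delta_rot":[0,0,0],"hand":1},
  {"delta_pos":[0,0,0],"delta_rot":[0,0,0],"hand":1},
  {"delta_pos":[0,0,0],"delta_rot":[0,0,0],"hand":1},
  {"delta_pos":[0,0,0],"delta_rot":[0,0,0],"hand":1},
  {"delta_pos":[0,0,0],"delta_rot":[0,0,0],"hand":1},
  {"delta_pos":[0,0,0],"delta_rot":[0,0,0],"hand":1},
])

```text
t: 13.65
eef_pos: [0.5532, -0.3009, 0.1758]
ee_rot: [3.141, -0.0, -1.247]
force: [-1.5, -5.1, 1.5]
width: 0.0169
```

```bash
cat > fit.py <<'E'
from h import *
s=get_state();print(s["eef_pos"],np.degrees(s["ee_rot"]),s["width"],s["force"])
ex=np.array([np.cos(np.radians(18.5)),np.sin(np.radians(18.5)),0])
P=np.array([[.4620,-.3310,.0930],[.4887,-.3220,.1470],[.5337,-.3072,.1731],s["eef_pos"]])
uv=np.c_[P@ex,P[:,2]]
A=np.c_[2*uv,np.ones(len(uv))];c=np.linalg.lstsq(A,(uv**2).sum(1),rcond=None)[0];r=np.sqrt(c[2]+c[0]**2+c[1]**2)
print("lat",P@np.array([-ex[1],ex[0],0]),"circle",c[:2],r,np.degrees(np.arctan2(uv[:,1]-c[1],c[0]-uv[:,0])),"du left",c[0]-uv[-1,0])
print("alt from start:", uv[0,0]+.1*np.cos(np.radians(10))-uv[-1,0])
E
python3 fit.py
```

```text
[ 0.553175   -0.30085351  0.17578465] [ 1.79964465e+02 -2.07747915e-02 -7.14719938e+01] 0.016910330679474405 [-1.47408116 -5.11543467  1.5315028 ]
lat [-0.46048988 -0.460427   -0.46067052 -0.46083151] circle [0.4314189  0.07599355] 0.09978778382302424 [ 9.81325468 45.34957921 76.80087167 88.68416177] du left 0.002292176347090835
alt from start: 0.0024517418613987374
```

Call:
move_arm([
  {"delta_pos":[0.12,0.04,0],"delta_rot":[0,0,0],"hand":1},
  {"delta_pos":[0.1,0.03,0],"delta_rot":[0,0,0],"hand":1},
  {"delta_pos":[0,0,0],"delta_rot":[0,0,0],"hand":1},
  {"delta_pos":[0,0,0],"delta_rot":[0,0,0],"hand":1},
  {"delta_pos":[0,0,0],"delta_rot":[0,0,0],"hand":1},
  {"delta_pos":[0,0,0],"delta_rot":[0,0,0],"hand":1},
  {"delta_pos":[0,0,0],"delta_rot":[0,0,0],"hand":1},
  {"delta_pos":[0,0,0],"delta_rot":[0,0,0],"hand":1},
  {"delta_pos":[0,0,0],"delta_rot":[0,0,0],"hand":1},
  {"delta_pos":[0,0,0],"delta_rot":[0,0,0],"hand":1},
])

```text
t: 14.65
eef_pos: [0.5554, -0.3002, 0.1758]
ee_rot: [3.141, -0.0, -1.247]
force: [-2.2, -4.6, 1.2]
width: 0.0167
```

```bash
python3 fit.py
python3 - <<'E'
from h import *
f=grab_frame("scene");cv2.imwrite("pics/scF.png",f)
cv2.imwrite("pics/sc8.png",cv2.resize(f[190:310,130:300],None,fx=4.5,fy=4.5,interpolation=cv2.INTER_CUBIC))
g=grab_frame("side");cv2.imwrite("pics/sdF.png",g)
E
```

```text
[ 0.55538691 -0.30015051  0.17581898] [ 1.79965077e+02 -2.31777262e-02 -7.14684569e+01] 0.016674484815502637 [-2.24587652 -4.55577467  1.15246242]
lat [-0.46048988 -0.460427   -0.46067052 -0.46086668] circle [0.43144297 0.07597286] 0.09981608928380936 [ 9.82260229 45.34809593 76.79012592 90.00253645] du left -4.420120644443859e-06
alt from start: 0.0001310743386384039
```

View pics/sc8.png

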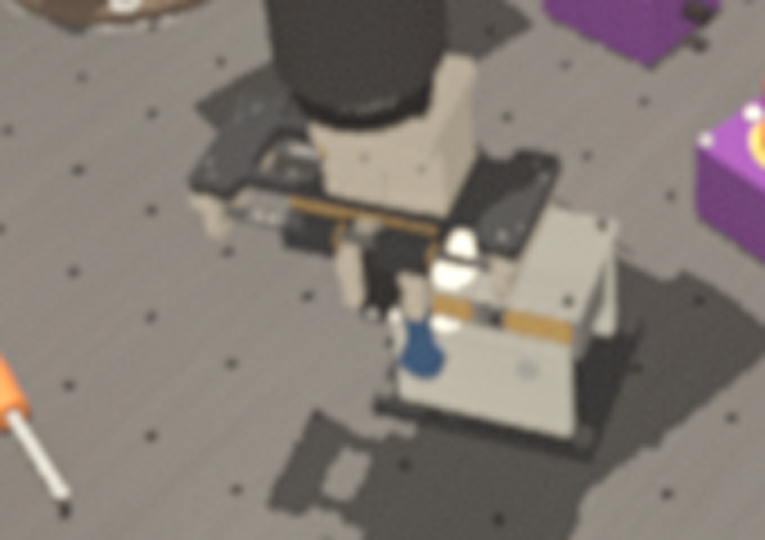

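View pics/sdF.png

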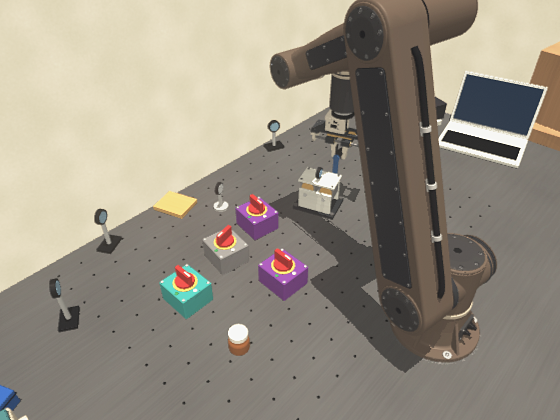

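View pics/scF.png

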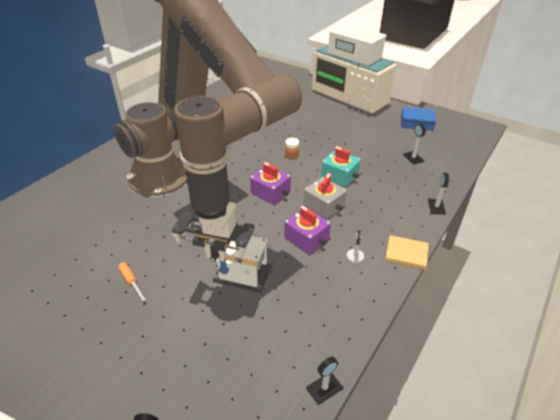

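The circle fit reads 90.0°. In the side view the blue lever stands upright at (337,160). The isolator is still ON at (226,240), and the jar, mirror and screwdriver are at their original pixels. Handing in while gripping.

```bash
python3 -c "
from station import *
print(job_done())"
```

```text
the job is handed in; nothing more can be done
None
```

I turned the grey isolator's handle about 69° clockwise from OFF to ON and released it. I then lifted the blue cam lever to upright and handed the job in at about 14.8 s with the fingers still pinching its grip at 35 N.

- **Isolator:** after I let go, the wrist and side views showed the white pointer over the green dot. It was still there in the last side view.
- **Lever:** a circle fitted through four tool poses gave 99.8 mm radius (spec 100) and a start angle of 9.8° (spec 10°). The end angle was 90.0°, and the estimate from the start pose alone agreed to 0.1 mm.
- **Surroundings:** by eye, the mirror, jar and screwdriver were at the same pixels as at the start. I saw no contact with the lens or its plate. The force readings I took never passed about 13 N.
- **Disagreements:**
  - The finger opening on the grip read 16.8 mm against its 18 mm diameter.
  - The first two-camera estimate of the grip was about 7 mm off the wrist-camera one. I used the wrist value, and the grasp confirmed it.
- **Not checked:** I did not measure the carriage height itself.

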